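# Roll the wide pill vial up its gutter into the dip

### The job

Two pill vials lie at the low end of a sloped two-lane wooden rack. With your fingertips push the wider vial up its gutter until it drops over the crest into the dip at the end stop and stays there on its own, then take the hand away. Roll it along gently, never lifting or flicking it, and leave the slim vial and everything else where they are.

Things in the scene. Friction and masses are not known exactly. Their poses are not given: they have to be found in the camera images.
- rack: Fixed wooden vial rack, 206 long (x; +x uphill) x 143 wide (y) x 42 high (all in mm); origin at the centre of its underside, z up. Two lanes, centred on y +34.5 and -34.5, 64 wide inside; walls 5 thick, only 10 above the lane floor. Along x: low stop strip -105 to -99, top at z 16; level landing, floor z 8, -99 to -49; slope -49 to 61; dip 61 to 93.4; end stop plate to 101.4, top at z 42.4
- rack_slope (a point): Foot of the slope, where it meets the landing, midway across the rack (rack x -49, y 0, z 8 mm). Its x axis points up along the slope, z square out of the sloping floor, y is the rack's y. The slope is straight, 10 degrees, up to a crest at rack x 61, z 27.4 mm, where the floor steps down 5 mm into the dip
- dip_left (a point): Point on the level dip floor (rack z 22.4 mm) of the lane at rack y +34.5 mm, rack x 74.4 mm, right under the axis of a wide vial lying in the dip (axis at rack x 73.4 to 75.4, z 40.4 mm, held between the crest's step and the end stop). Axes as the rack
- dip_right (a point): The same for the lane at rack y -34.5 mm; axes as the rack
- vial_wide: The wider pill vial, to be moved: amber cylinder with paper label and white cap of the same diameter, 36 diameter x 58 long, about 45 g, lying across one of the two lanes (either) on the landing. Origin at its centre; its y axis is the cylinder's axis; x and z turn as it rolls. It rolls freely, and back down the slope if let go there
- vial_slim: The slim pill vial, to be left alone at the low end of the other lane: same look and length (58), 26 diameter, about 25 g. Origin at its centre, y along its axis
- egg_cup: Loose white ceramic egg cup, 49 diameter, 62 high, beside the rack on its +y side. Origin at the centre of its foot
- inhaler_case: Loose plastic inhaler case with a hinged lid, 95 x 46 x 36 high, beside the rack on its -y side. Origin at the centre of its underside
- pill_organizer: Loose lavender seven-compartment pill organizer, 40 x 190 x 23 high, beyond the rack's high end. Origin at the centre of its underside
There are look-alikes about, which are no part of the job. What is shaped like the vial_wide but green is not meant.

How it is judged:
On the way, in this order (a step that is already met when the one before it is completed fails the run):
1. the wide vial is on its way up the slope, lying on the gutter floor (x of vial_wide in the frame of rack between -0.03 and 0.045 m and z of vial_wide in the frame of rack_slope between 0.014 and 0.023 m), for 0.1 s.
2. the wide vial has dropped into the dip at the end stop (x of vial_wide in the frame of rack between 0.07 and 0.079 m and z of vial_wide in the frame of rack between 0.036 and 0.044 m), for 0.2 s.
At the end, for the whole second after the job is handed in: The wide vial lies still (under 20 mm/s) across its lane (within 0.2 rad) in the dip at the end stop: axis at rack x 70 to 79 mm and z 36 to 44 mm. The slim vial is still on the landing (rack x below -35 mm); egg cup, inhaler case and pill organizer within 15 mm of where they stood (all of step 2 and angle between the y axis of vial_wide and the y axis of rack, either way round below 0.2 rad and linear speed of vial_wide below 0.02 m/s and x of vial_slim in the frame of rack below -0.035 m and z of vial_slim in the frame of rack below 0.028 m and distance of each of egg_cup, inhaler_case, pill_organizer from where it was at the start of the episode below 0.015 m); the robot touches nothing.
It fails at once if the wide vial is lifted more than 12 mm off the gutter floor ((x of vial_wide in the frame of rack below -0.049 m and z of vial_wide in the frame of rack above 0.038 m) or (x of vial_wide in the frame of rack above -0.049 m and z of vial_wide in the frame of rack_slope above 0.03 m)).
It fails at once if the wide vial is flicked or thrown (faster than 0.6 m/s) (linear speed of vial_wide above 0.6 m/s).
It fails at once if the slim vial is lifted or pushed off the landing (x of vial_slim in the frame of rack above -0.03 m or z of vial_slim in the frame of rack above 0.033 m).
It fails at once if the egg cup, inhaler case or pill organizer is moved more than 20 mm (distance of any of egg_cup, inhaler_case, pill_organizer from where it was at the start of the episode above 0.02 m).
It also fails if it takes over 32 s, if anything falls off the work surface, if the arm or the gripper's body presses on something with over 40 N, if the wrist force passes 120 N, or if a joint passes its speed limit or range.

### The arm

A 7-joint arm with a two-finger parallel gripper is mounted at the origin on the work surface. World frame = base frame: x ahead of the robot, y to its left, z up, the work surface at z = 0. Lengths are in m, angles in rad, forces in N, time in s.
With the tool pointing down it reaches from about 0.425 to 0.95 m from the base axis. Payload 4.7 kg.
Tool frame: the origin (TCP) lies at the very end of the fingers, on their centre line; the grasp point (between the pads) lies 19 mm behind it; z points along the fingers, y is the direction in which the jaws open and shut (so a half turn about z gives the same grasp; the last joint's range is limited). The gripper opens to 87 mm and grips with 3 to 60 N. Pads are 19 mm wide; open, the fingers measure 117 mm over their backs; the gripper's body (75 mm by 190 mm) begins 51 mm behind the grasp point.
Start: joints at [1.231, 0.469, -0.049, 1.532, 0.024, 1.141, -0.082], TCP at [0.206, -0.643, 0.223] pointing down, gripper open.
Joint ranges: [-2.59, 2.59], [-0.33, 1.99], [-1.39, 1.29], [0.1, 2.45], [-1.04, 4.18], [0.21, 1.99], [-2.66, 2.66]. Speed limits (rad/s): [2.57, 2.57, 3.14, 3.14, 3.14, 3.14, 3.14].

### API

Orientations are given as a 3x3 rotation matrix whose columns are the frame's x, y, z axes.
In Python, from rig import arm, optics, close_job, recognise, cut_out, pinpoint gives the robot as it stands.
- The arm moves only by the tool drive_tool, never from a script. Its arguments are lists of equal length, an entry for each row: "translation": the shift along the tool's x, y, z in units of 40 mm (1.0 is 40 mm), a list of three; "delta_rot": the turn, a rotation vector about the tool's x, y, z in units of 5 degrees (1.0 is 5 degrees), a list of three. In form: {"translation": [[x, y, z], ...], "delta_rot": [[wx, wy, wz], ...]}. A call has 1 to 20 rows; each row shifts and turns the commanded pose from where the row before left it, along the tool's axes as they then stand; what a row does not reach is not made up. A row lasts 1/12 s, in which the tool goes at most 41.7 mm and 7.16 degrees, less where a joint would pass 70% of its speed; a pose out of reach is approached as far as the arm can. A call is refused whole if a number of a shift passes 1 or a number of a turn 1, either way. A call with a gripper value outside its range is refused whole. "jaw" is the gripper's target within -1 to 1 (shut at 1, half-way at 0, fully open at -1), set as the call begins (left out, the last holds). The fingers move at their own pace and stop on an object; the grip force is fixed at half the most. Time passes only in rows, so rows that do not move let the fingers close. It gives the time, the measured TCP pose, the force and the opening at its end, in the units of the state.
- arm.get_state(): the state, without advancing time (a new reading comes with each control period).
- optics.read_camera(name): name is "side" or "top"; returns a dict with "pixels" (420x560x3 uint8, red, green, blue), "mtx" (3x3 intrinsics, pixels), "xyz" and "attitude" of the camera in the world. Camera axes: x right, y down, z forward; pixel columns grow to the right and rows downward; lengths in m; the calibration is good to about 2 mm. A picture is of the moment at which its call begins. There is no depth.
- close_job(): hands the job in, once; it reports no verdict.
Trained networks look in the newest picture that a camera, given by its name, has taken for a name from the list of things; names that differ only in an ending like _2 or _b are one class to them, and where a whole thing is asked for, a point or a joint stands for the part that bears it (a point fixed in the world has none). Each returns a list of dicts, best first, with "score" (0 to 1); they miss things now and then, are a little off and sometimes report something else, mostly with a low value. They report only what shows in the picture. A call takes as long as a camera call. They do not tell look-alikes from the thing itself.
- recognise(camera, label): "at" ([x, y, z] in m, in the coordinates of the camera as it stood for that picture, good to about 4 mm: the middle of the surface that is visible of it).
- cut_out(camera, label): "mask" (420x560 bool, what is visible of it).
- pinpoint(camera, label): "at" ([x, y, z] in m, in the coordinates of the camera as it stood for that picture, good to about 4 mm: a listed point, or the origin of a listed thing).
The state is a dict: "clock": time; "q": joint angles; "joint_vel": joint speeds; "effort": joint torques, N m; "ee_pos": TCP position; "tcp_rot": TCP orientation; "wrist_force": force on the tool from outside, world axes, zero at the start; "torque": the same for the moment, N m; "grip_width": opening from 0.0 (shut) to 1.0 (fully open).
Only numpy, scipy, OpenCV 4.12 (cv2) and the standard library are available. Lean on these libraries where they do the work, as an engineer would, in place of code of your own. Each camera call takes 0.05 s, during which the arm holds its last target.

## Working session

There is one attempt and no reset: what is moved stays moved. The work goes in short steps, Python scripts to look and compute and a tool call to move; the robot and the scene stay as the last step left them, time stands still between calls to the robot, and variables do not carry over. Pictures are saved under pics/ and viewed, and the job is handed in when it is done.

Besides the shell and the picture viewer there is one more tool, called after "Emit:" in YAML: its name, and indented under it one key for each argument. drive_tool: Moves the arm, as the interface text tells. Its arguments: {"type":"object","properties":{"translation":{"type":"array"},"delta_rot":{"type":"array"},"jaw":{"type":"number"}},"required":["translation","delta_rot"]}

```bash
mkdir -p pics; cat > h.py <<'E'
import numpy as np,cv2
from rig import arm,optics,close_job,recognise,cut_out,pinpoint
def look(c,n):
    r=optics.read_camera(c); cv2.imwrite(f'pics/{n}.png',r['pixels'][:,:,::-1]); return r
def w(r,p): return np.array(r['attitude'])@np.array(p)+np.array(r['xyz'])
E
python3 - <<'E'
from h import *
np.set_printoptions(precision=4,suppress=True)
for c in ['top','side']:
    r=look(c,c+'0'); print(c,r['xyz'],r['mtx'][0])
    for l in ['rack','rack_slope','dip_left','dip_right','vial_wide','vial_slim','egg_cup','inhaler_case','pill_organizer']:
        for d in pinpoint(c,l)[:3]: print(l,round(d['score'],2),w(r,d['at']))
s=arm.get_state();print(s['clock'],s['ee_pos'],s['tcp_rot'],s['wrist_force'])
E
```

```text
top [0.4876 0.075  0.8824] [451.8386   0.     274.5437]
rack 0.58 [ 0.5967  0.099  -0.0013]
rack_slope 0.64 [0.5525 0.0829 0.0065]
dip_left 0.59 [0.6541 0.1498 0.0229]
dip_right 0.87 [0.6752 0.0861 0.0215]
vial_wide 0.92 [0.5153 0.1048 0.0311]
vial_wide 0.64 [0.4268 0.1997 0.0146]
vial_slim 0.68 [0.5315 0.0347 0.0186]
egg_cup 0.96 [0.5329 0.2469 0.0036]
inhaler_case 0.72 [ 0.6802 -0.0603  0.0008]
inhaler_case 0.33 [ 0.5964  0.0995 -0.0015]
pill_organizer 0.91 [ 0.7563  0.1353 -0.0012]
side [0.4045 0.6439 0.648 ] [526.1079   0.     271.2505]
rack 0.94 [ 0.5916  0.0941 -0.0017]
rack_slope 0.84 [0.5512 0.0777 0.006 ]
rack_slope 0.34 [0.6595 0.1484 0.0193]
dip_left 0.69 [0.6566 0.1481 0.0237]
vial_wide 0.86 [0.4268 0.197  0.0226]
vial_wide 0.58 [0.5131 0.1042 0.0241]
vial_slim 0.69 [0.5326 0.0372 0.0198]
vial_slim 0.49 [ 0.6841 -0.0616 -0.003 ]
egg_cup 0.66 [0.524  0.2414 0.0037]
inhaler_case 0.85 [ 0.6825 -0.0582 -0.0016]
pill_organizer 0.78 [0.7571 0.1321 0.0016]
pill_organizer 0.46 [0.6576 0.1507 0.0247]
1.0 [ 0.2065 -0.6427  0.2226] [[ 0.9521  0.3058  0.0001]
 [ 0.3058 -0.9521 -0.0001]
 [ 0.      0.0001 -1.    ]] [-0.9719 -0.1163  0.034 ]
```

View pics/top0.png

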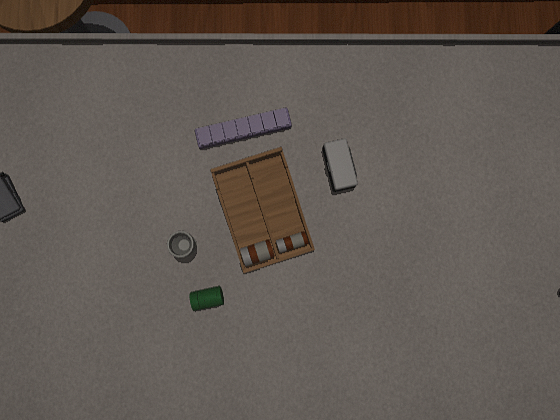

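View pics/side0.png

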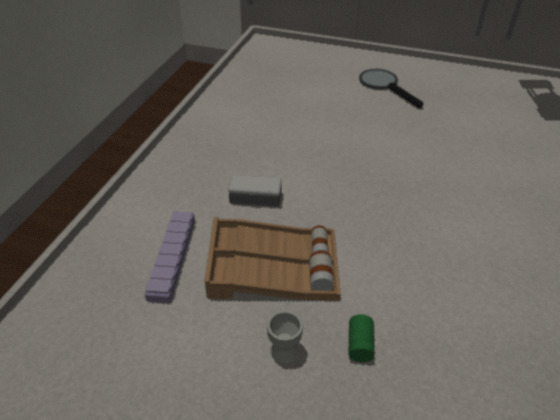

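The wide amber vial is at about (256,254) in the top view, in the left (+y) lane. The slim vial is at (290,242) and the green decoy at (207,298), off the rack. Next I'll refine the rack pose.

```bash
cat > fit.py <<'E'
from h import *
from scipy.optimize import least_squares
np.set_printoptions(precision=4,suppress=True)
cams={c:look(c,c+'1') for c in ['top','side']}
obs=[]
for c in cams:
    r=cams[c]
    for l,p in [('rack',(0,0,0)),('rack_slope',(-.049,0,.008)),('dip_left',(.0744,.0345,.0224)),('dip_right',(.0744,-.0345,.0224))]:
        for d in pinpoint(c,l)[:1]:
            if d['score']>.5: obs.append((p,w(r,d['at'])))
def T(v,p): 
    c,s=np.cos(v[2]),np.sin(v[2]); return np.array([v[0]+c*p[0]-s*p[1],v[1]+s*p[0]+c*p[1],p[2]])
f=lambda v:np.concatenate([(T(v,p)-q)[:2] for p,q in obs])
v=least_squares(f,[.59,.097,.3],loss='soft_l1',f_scale=.004).x
print(v,np.degrees(v[2]));print(f(v).reshape(-1,2))
np.save('rack.npy',v)
for c,r in cams.items():
    R=np.array(r['attitude']);t=np.array(r['xyz'])
    pr=lambda P:(lambda q:(np.array(r['mtx'])@q)[:2]/q[2])(R.T@(P-t))
    im=r['pixels'][:,:,::-1].copy()
    x0,y0=(170,80) if c=='top' else (140,190); k=4
    im=cv2.resize(im[y0:y0+150 if c=='side' else y0+200,x0:x0+200],None,fx=k if c=='side' else 3,fy=k if c=='side' else 3,interpolation=cv2.INTER_CUBIC)
    k=4 if c=='side' else 3
    im=cv2.convertScaleAbs(im,alpha=1.6)
    def line(a,b,col):
        a,b=[tuple(int(round(z)) for z in ((pr(T(v,p))-[x0,y0]+.5)*k)) for p in (a,b)]; cv2.line(im,a,b,col,1)
    zt=lambda x:.018 if x<-.049 else .0374
    for y in (.0715,-.0715):
        line((-.105,y,.016),(-.049,y,.018),(0,255,0)); line((-.049,y,.018),(.061,y,.0374),(0,255,0))
    line((-.105,-.0715,.016),(-.105,.0715,.016),(0,255,0)); line((.1014,-.0715,.0424),(.1014,.0715,.0424),(0,255,0));line((.0934,-.0715,.0424),(.0934,.0715,.0424),(0,255,255))
    cv2.imwrite(f'pics/fit_{c}.png',im)
E
python3 fit.py
```

```text
[0.5961 0.0959 0.303 ] 17.35953951933754
[[ 0.0025 -0.0007]
 [-0.0012  0.0006]
 [-0.0011 -0.001 ]
 [ 0.0012 -0.0033]
 [ 0.0027  0.0019]
 [-0.001  -0.0006]
 [-0.0011  0.0017]
 [-0.0013  0.0011]]
```

View pics/fit_top.png

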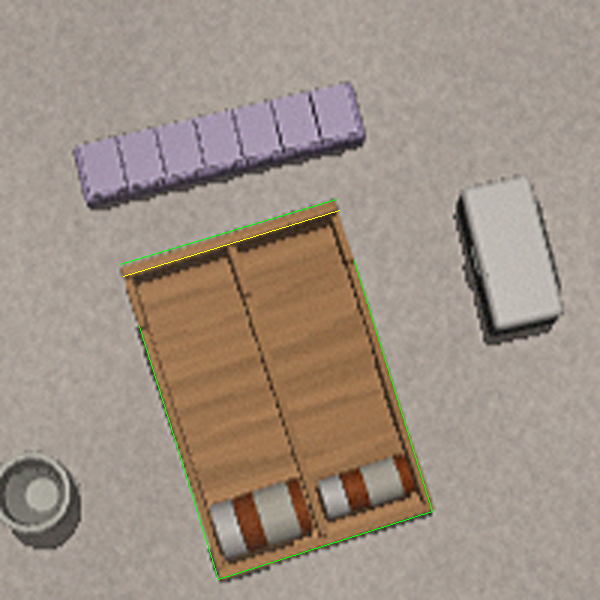

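View pics/fit_side.png

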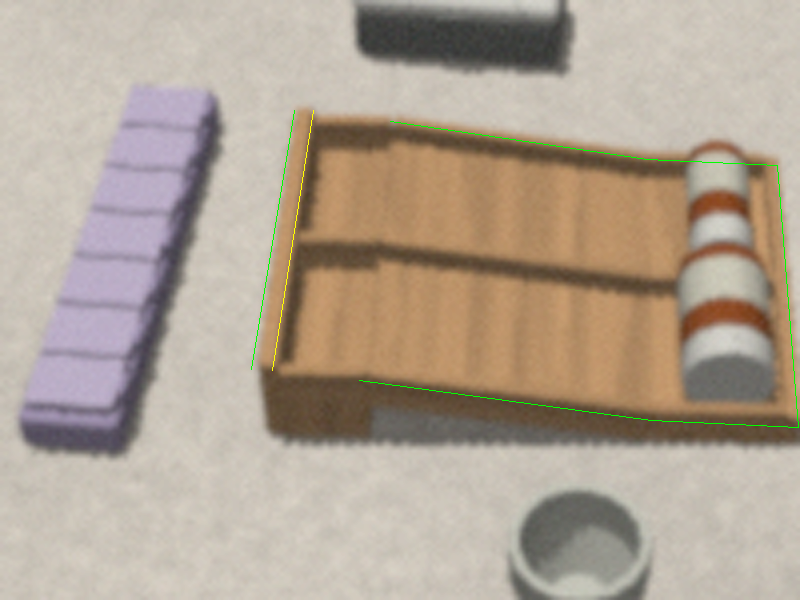

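Emit:
drive_tool:
  translation:
    - [0.58, -0.6, 0]
    - [0.58, -0.6, 0]
    - [0.58, -0.6, 0]
    - [0.58, -0.6, 0]
    - [0.58, -0.6, 0]
    - [0.58, -0.6, 0]
    - [0.58, -0.6, 0]
    - [0.58, -0.6, 0]
    - [0.58, -0.6, 0]
    - [0.58, -0.6, 0]
    - [0.58, -0.6, 0]
    - [0.58, -0.6, 0]
    - [0.58, -0.6, 0]
    - [0.58, -0.6, 0]
    - [0.58, -0.6, 0]
    - [0.58, -0.6, 0]
    - [0.58, -0.6, 0]
    - [0.58, -0.6, 0]
    - [0.58, -0.6, 0]
    - [0.58, -0.6, 0]
  delta_rot:
    - [0, 0, 0.1]
    - [0, 0, 0]
    - [0, 0, 0]
    - [0, 0, 0]
    - [0, 0, 0]
    - [0, 0, 0]
    - [0, 0, 0]
    - [0, 0, 0]
    - [0, 0, 0]
    - [0, 0, 0]
    - [0, 0, 0]
    - [0, 0, 0]
    - [0, 0, 0]
    - [0, 0, 0]
    - [0, 0, 0]
    - [0, 0, 0]
    - [0, 0, 0]
    - [0, 0, 0]
    - [0, 0, 0]
    - [0, 0, 0]
  jaw: 0.4

```text
clock: 3.17
ee_pos: [0.507, -0.0448, 0.2229]
tcp_rot: [[0.955, 0.297, 0.001], [0.297, -0.955, -0.0], [0.001, 0.001, -1.0]]
wrist_force: [0.3, -0.5, -1.0]
grip_width: 0.298
```

```bash
cat > st.py <<'E'
from h import *
np.set_printoptions(precision=4,suppress=True)
v=np.load('rack.npy');c,s=np.cos(v[2]),np.sin(v[2])
def rk(p): d=np.array(p)[:2]-v[:2]; return np.array([c*d[0]+s*d[1],-s*d[0]+c*d[1],p[2]])
if __name__=='__main__':
    S=arm.get_state(); R=np.array(S['tcp_rot'])
    print('t',S['clock'],'rack',rk(S['ee_pos']),'yaw',np.degrees(np.arctan2(R[1,0],R[0,0])),'zt',R[:,2],'F',S['wrist_force'],'grip',S['grip_width'],'q',S['q'])
E
python3 st.py
```

```text
t 3.1667 rack [-0.1271 -0.1076  0.2229] yaw 17.299114523167745 zt [ 0.0007 -0.0004 -1.    ] F [ 0.3464 -0.5422 -1.0032] grip 0.2977326776274967 q [ 0.3787  0.2284 -0.4363  1.9019  0.112   1.0341 -1.3738]
```

Emit:
drive_tool:
  translation:
    - [0, -0.71, 0]
    - [0, -0.71, 0]
    - [0, -0.71, 0]
    - [0, -0.71, 0]
    - [0, -0.71, 0]
    - [0, 0, 0.54]
    - [0, 0, 0.54]
    - [0, 0, 0.54]
    - [0, 0, 0.54]
    - [0, 0, 0.54]
    - [0, 0, 0.54]
    - [0, 0, 0.54]
    - [0, 0, 0.54]
    - [0, 0, 0]
  delta_rot:
    - [0, 0, 0]
    - [0, 0, 0]
    - [0, 0, 0]
    - [0, 0, 0]
    - [0, 0, 0]
    - [0, 0, 0]
    - [0, 0, 0]
    - [0, 0, 0]
    - [0, 0, 0]
    - [0, 0, 0]
    - [0, 0, 0]
    - [0, 0, 0]
    - [0, 0, 0]
    - [0, 0, 0]

```text
clock: 4.33
ee_pos: [0.4616, 0.0885, 0.0467]
tcp_rot: [[0.955, 0.298, -0.007], [0.298, -0.955, -0.001], [-0.007, -0.001, -1.0]]
wrist_force: [-0.8, 0.4, 0.1]
grip_width: 0.301
```

```bash
python3 st.py; python3 - <<'E'
from h import *
from st import rk
a=[]
for c,(x0,y0) in {'top':(190,190),'side':(240,210)}.items():
    r=look(c,c+'2'); a.append(cv2.resize(r['pixels'][y0:y0+130,x0:x0+130,::-1],None,fx=3,fy=3,interpolation=cv2.INTER_CUBIC))
    for d in pinpoint(c,'vial_wide')[:3]: print(c,d['score'],rk(w(r,d['at'])))
cv2.imwrite('pics/v2.png',cv2.convertScaleAbs(np.hstack(a),alpha=1.6))
E
```

```text
t 4.3333 rack [-0.1306  0.0331  0.0467] yaw 17.31276772666849 zt [-0.0068 -0.0014 -1.    ] F [-0.7906  0.3701  0.1497] grip 0.301074390143065 q [ 0.0904  0.4312 -0.4503  2.1415  0.3091  0.6375 -1.8446]
top 0.6 [-0.0724  0.0322  0.0271]
top 0.5 [-0.13    0.1478  0.0146]
side 0.87 [-0.0762  0.0351  0.0216]
side 0.66 [-0.1313  0.1438  0.022 ]
```

View pics/v2.png

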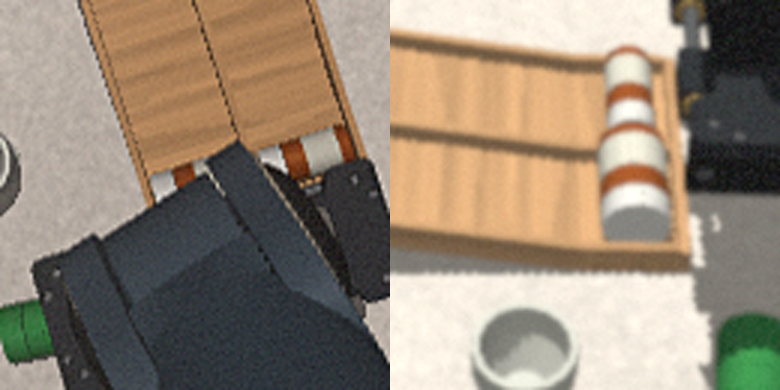

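Emit:
drive_tool:
  translation:
    - [0, -0.03, 0.2]
    - [0, 0, 0.2]
    - [0, 0, 0.2]
    - [0.15, 0, 0]
    - [0.15, 0, 0]
    - [0, 0, 0]
    - [0, 0, 0]
    - [0, 0, 0]
  delta_rot:
    - [0, 0, 0]
    - [0, 0, 0]
    - [0, 0, 0]
    - [0, 0, 0]
    - [0, 0, 0]
    - [0, 0, 0]
    - [0, 0, 0]
    - [0, 0, 0]

```text
clock: 5.2
ee_pos: [0.4755, 0.0941, 0.0259]
tcp_rot: [[0.955, 0.297, 0.0], [0.297, -0.955, 0.0], [0.0, 0.0, -1.0]]
wrist_force: [0.9, 0.1, 0.3]
grip_width: 0.301
```

```bash
python3 st.py; python3 - <<'E'
from h import *
r=look('side','side3'); cv2.imwrite('pics/v3.png',cv2.convertScaleAbs(cv2.resize(r['pixels'][190:340,240:440,::-1],None,fx=4,fy=4,interpolation=cv2.INTER_CUBIC),alpha=2.2))
E
```

```text
t 5.2 rack [-0.1157  0.0344  0.0259] yaw 17.305107299366757 zt [ 0.0003  0.     -1.    ] F [0.8716 0.0767 0.2693] grip 0.30115162856713995 q [ 0.0603  0.4811 -0.4244  2.1261  0.3448  0.5992 -1.8777]
```

View pics/v3.png

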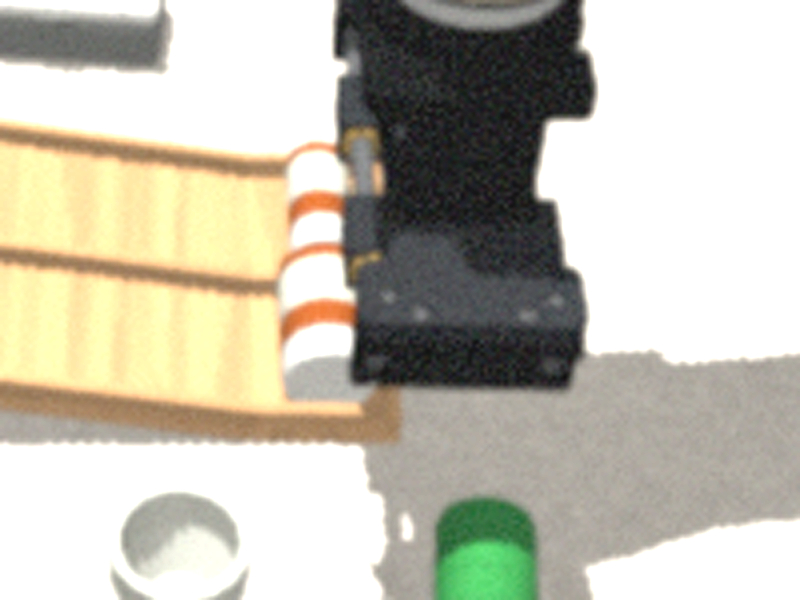

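Emit:
drive_tool:
  translation:
    - [0, 0, 0.09]
    - [0, 0, 0.08]
    - [0.05, 0, 0]
    - [0.1, 0, 0]
    - [0.1, 0, 0]
    - [0.1, 0, 0]
    - [0.1, 0, 0]
    - [0.1, 0, 0]
    - [0.1, 0, 0]
    - [0.1, 0, 0]
    - [0.1, 0, 0]
    - [0.1, 0, 0]
    - [0.1, 0, 0]
    - [0.1, 0, -0.018]
    - [0.1, 0, -0.018]
    - [0.1, 0, -0.018]
    - [0.1, 0, -0.018]
    - [0.1, 0, -0.018]
    - [0.1, 0, -0.018]
    - [0.1, 0, -0.018]
  delta_rot:
    - [0, 0, 0]
    - [0, 0, 0]
    - [0, 0, 0]
    - [0, 0, 0]
    - [0, 0, 0]
    - [0, 0, 0]
    - [0, 0, 0]
    - [0, 0, 0]
    - [0, 0, 0]
    - [0, 0, 0]
    - [0, 0, 0]
    - [0, 0, 0]
    - [0, 0, 0]
    - [0, 0, 0]
    - [0, 0, 0]
    - [0, 0, 0]
    - [0, 0, 0]
    - [0, 0, 0]
    - [0, 0, 0]
    - [0, 0, 0]

```text
clock: 6.92
ee_pos: [0.5425, 0.115, 0.0241]
tcp_rot: [[0.955, 0.298, 0.0], [0.298, -0.955, -0.0], [0.0, 0.0, -1.0]]
wrist_force: [-2.2, -1.4, 2.4]
grip_width: 0.3
```

```bash
python3 st.py; python3 - <<'E'
from h import *
from st import rk
a=[]
for c,(x0,y0) in {'side':(200,200),'top':(190,150)}.items():
    r=look(c,c+'4'); a.append(cv2.resize(r['pixels'][y0:y0+130,x0:x0+130,::-1],None,fx=3,fy=3,interpolation=cv2.INTER_CUBIC))
    for d in pinpoint(c,'vial_wide')[:3]: print(c,d['score'],rk(w(r,d['at'])))
cv2.imwrite('pics/v4.png',cv2.convertScaleAbs(np.hstack(a),alpha=1.6))
E
```

```text
t 6.9167 rack [-0.0455  0.0343  0.0241] yaw 17.30869289457713 zt [ 0.     -0.0001 -1.    ] F [-2.1568 -1.4066  2.4381] grip 0.2998691025396263 q [ 0.031   0.5651 -0.4124  1.9677  0.3495  0.6779 -1.8682]
side 0.71 [-0.1325  0.1488  0.0249]
side 0.7 [-0.0189  0.0331  0.0285]
top 0.75 [-0.1288  0.1466  0.0169]
```

View pics/v4.png

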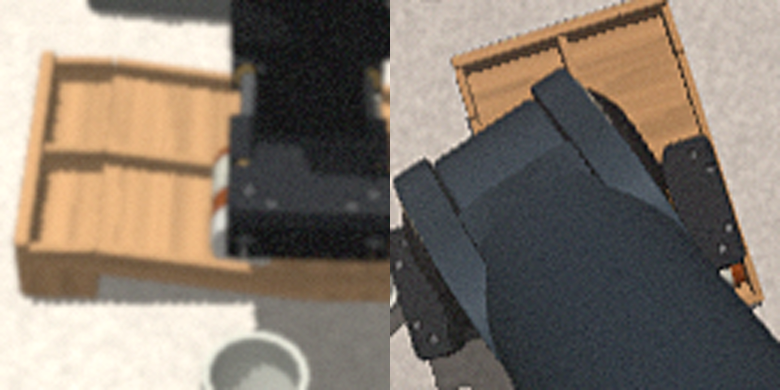

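Emit:
drive_tool:
  translation:
    - [0.1, 0, -0.018]
    - [0.1, 0, -0.018]
    - [0.1, 0, -0.018]
    - [0.1, 0, -0.018]
    - [0.1, 0, -0.018]
    - [0.1, 0, -0.018]
    - [0.1, 0, -0.018]
    - [0.1, 0, -0.018]
    - [0.1, 0, -0.018]
    - [0.1, 0, -0.018]
    - [0.1, 0, -0.018]
    - [0.1, 0, -0.018]
    - [0.1, 0, -0.018]
    - [0.1, 0, -0.018]
    - [0.1, 0, -0.018]
  delta_rot:
    - [0, 0, 0]
    - [0, 0, 0]
    - [0, 0, 0]
    - [0, 0, 0]
    - [0, 0, 0]
    - [0, 0, 0]
    - [0, 0, 0]
    - [0, 0, 0]
    - [0, 0, 0]
    - [0, 0, 0]
    - [0, 0, 0]
    - [0, 0, 0]
    - [0, 0, 0]
    - [0, 0, 0]
    - [0, 0, 0]

```text
clock: 8.37
ee_pos: [0.5998, 0.1328, 0.0349]
tcp_rot: [[0.955, 0.297, 0.0], [0.297, -0.955, -0.0], [-0.0, 0.0, -1.0]]
wrist_force: [-2.2, 0.0, 1.6]
grip_width: 0.302
```

```bash
python3 st.py; python3 - <<'E'
from h import *
from st import rk
a=[]
for c,(x0,y0) in {'side':(180,200),'top':(190,130)}.items():
    r=look(c,c+'5'); a.append(cv2.resize(r['pixels'][y0:y0+130,x0:x0+130,::-1],None,fx=3,fy=3,interpolation=cv2.INTER_CUBIC))
    for d in pinpoint(c,'vial_wide')[:3]: print(c,d['score'],rk(w(r,d['at'])))
cv2.imwrite('pics/v5.png',cv2.convertScaleAbs(np.hstack(a),alpha=1.6))
E
```

```text
t 8.3667 rack [0.0145 0.0342 0.0349] yaw 17.307325574234333 zt [ 0.     -0.0001 -1.    ] F [-2.1841  0.0119  1.5922] grip 0.30233107252523744 q [ 0.0123  0.6218 -0.4116  1.8196  0.3413  0.7705 -1.847 ]
side 0.82 [-0.1309  0.1462  0.0207]
side 0.61 [0.0747 0.0334 0.0227]
side 0.44 [-0.0198  0.1601  0.0026]
top 0.65 [-0.1303  0.1473  0.017 ]
```

View pics/v5.png

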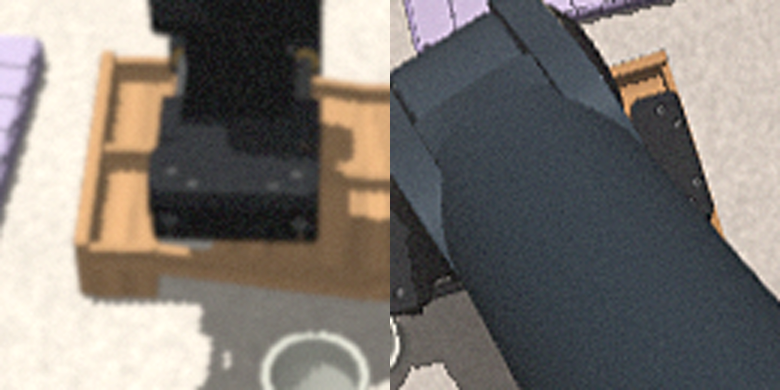

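Emit:
drive_tool:
  translation:
    - [0.1, 0, -0.018]
    - [0.1, 0, -0.018]
    - [0.1, 0, -0.018]
    - [0.08, 0, -0.015]
    - [0.06, 0, 0]
    - [0.06, 0, 0]
    - [0.06, 0, 0]
    - [0.06, 0, 0]
    - [0.05, 0, 0]
    - [0.05, 0, 0]
    - [0, 0, 0]
    - [0, 0, 0]
    - [0, 0, 0]
  delta_rot:
    - [0, 0, 0]
    - [0, 0, 0]
    - [0, 0, 0]
    - [0, 0, 0]
    - [0, 0, 0]
    - [0, 0, 0]
    - [0, 0, 0]
    - [0, 0, 0]
    - [0, 0, 0]
    - [0, 0, 0]
    - [0, 0, 0]
    - [0, 0, 0]
    - [0, 0, 0]

```text
clock: 9.65
ee_pos: [0.6267, 0.1413, 0.0375]
tcp_rot: [[0.955, 0.298, -0.0], [0.298, -0.955, -0.0], [-0.0, 0.0, -1.0]]
wrist_force: [0.6, -0.3, -0.9]
grip_width: 0.298
```

```bash
python3 st.py; python3 - <<'E'
from h import *
from st import rk
a=[]
for c,(x0,y0) in {'side':(180,200),'top':(190,130)}.items():
    r=look(c,c+'6'); a.append(cv2.resize(r['pixels'][y0:y0+130,x0:x0+130,::-1],None,fx=3,fy=3,interpolation=cv2.INTER_CUBIC))
    for d in pinpoint(c,'vial_wide')[:3]: print(c,d['score'],rk(w(r,d['at'])))
cv2.imwrite('pics/v6.png',cv2.convertScaleAbs(np.hstack(a),alpha=1.6))
E
```

```text
t 9.65 rack [0.0427 0.0342 0.0375] yaw 17.3079238174477 zt [-0.0002 -0.0001 -1.    ] F [ 0.6398 -0.2557 -0.8631] grip 0.297665796107478 q [ 0.0009  0.6536 -0.4089  1.7481  0.3402  0.8106 -1.8384]
side 0.83 [-0.1313  0.1455  0.0238]
top 0.71 [-0.1286  0.1492  0.0162]
```

View pics/v6.png

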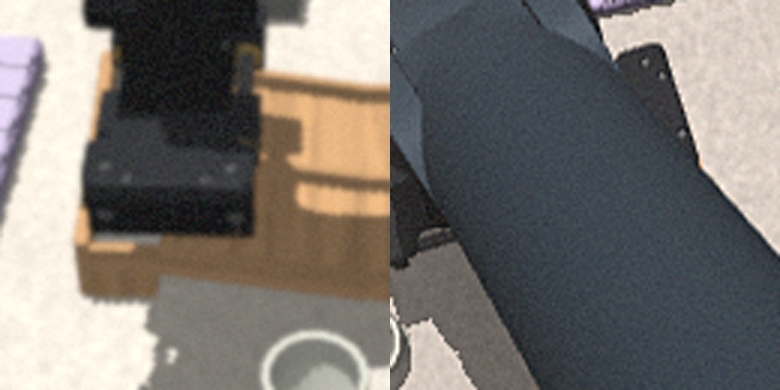

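Emit:
drive_tool:
  translation:
    - [-0.1, 0, 0]
    - [-0.15, 0, 0]
    - [-0.2, 0, 0]
    - [-0.3, 0, 0]
    - [0, 0, -0.4]
    - [0, 0, -0.8]
    - [0, 0, -0.8]
    - [0, 0, -0.8]
    - [0, 0, -0.8]
    - [-0.8, 0, 0]
    - [-0.8, 0, 0]
    - [-0.8, 0, 0]
    - [-0.8, 0.5, 0]
    - [0, 0.9, 0]
    - [0, 0.9, 0]
    - [0, 0.9, 0]
    - [0, 0.9, 0]
    - [0, 0, 0]
    - [0, 0, 0]
  delta_rot:
    - [0, 0, 0]
    - [0, 0, 0]
    - [0, 0, 0]
    - [0, 0, 0]
    - [0, 0, 0]
    - [0, 0, 0]
    - [0, 0, 0]
    - [0, 0, 0]
    - [0, 0, 0]
    - [0, 0, 0]
    - [0, 0, 0]
    - [0, 0, 0]
    - [0, 0, 0]
    - [0, 0, 0]
    - [0, 0, 0]
    - [0, 0, 0]
    - [0, 0, 0]
    - [0, 0, 0]
    - [0, 0, 0]

```text
clock: 11.43
ee_pos: [0.5241, -0.0647, 0.1812]
tcp_rot: [[0.956, 0.293, -0.001], [0.293, -0.956, -0.001], [-0.001, 0.0, -1.0]]
wrist_force: [-0.5, 0.7, 0.4]
grip_width: 0.301
```

```bash
python3 st.py; python3 - <<'E'
from h import *
from st import rk
a=[]
for c,(x0,y0) in {'side':(140,200),'top':(170,130)}.items():
    r=look(c,c+'7'); a.append(cv2.resize(r['pixels'][y0:y0+150,x0:x0+150,::-1],None,fx=2.6,fy=2.6,interpolation=cv2.INTER_CUBIC))
    for l in ['vial_wide','vial_slim','egg_cup','inhaler_case','pill_organizer']:
        for d in pinpoint(c,l)[:2]: print(c,l,round(d['score'],2),rk(w(r,d['at'])),w(r,d['at']))
cv2.imwrite('pics/v7.png',cv2.convertScaleAbs(np.hstack(a),alpha=1.6))
E
```

```text
t 11.4333 rack [-0.1167 -0.1318  0.1812] yaw 17.01195576962164 zt [-0.0008 -0.0005 -1.    ] F [-0.5088  0.7336  0.4046] grip 0.30133161719674273 q [ 0.3961  0.3065 -0.4295  1.9083  0.1547  0.9596 -1.3789]
side vial_wide 0.82 [-0.1328  0.1461  0.0211] [0.4258 0.1957 0.0211]
side vial_wide 0.8 [0.0749 0.0306 0.0366] [0.6585 0.1474 0.0366]
side vial_slim 0.71 [-0.0782 -0.0373  0.0224] [0.5326 0.0369 0.0224]
side egg_cup 0.57 [-0.0251  0.1595  0.0024] [0.5246 0.2406 0.0024]
side inhaler_case 0.83 [ 0.0369 -0.1753 -0.0027] [ 0.6837 -0.0605 -0.0027]
side pill_organizer 0.96 [ 0.1628 -0.0173  0.0016] [0.7567 0.1279 0.0016]
top vial_wide 0.98 [0.0768 0.0284 0.0447] [0.661  0.1459 0.0447]
top vial_wide 0.95 [-0.13    0.1519  0.0172] [0.4267 0.202  0.0172]
top vial_slim 0.83 [-0.0812 -0.0319  0.0181] [0.5282 0.0412 0.0181]
top vial_slim 0.29 [-0.0177  0.161   0.0003] [0.5312 0.2442 0.0003]
top egg_cup 0.97 [-0.0159  0.1612  0.001 ] [0.5329 0.245  0.001 ]
top egg_cup 0.37 [ 0.1686 -0.008   0.0032] [0.7594 0.1385 0.0032]
top inhaler_case 0.71 [ 0.0361 -0.1713  0.0027] [ 0.6817 -0.0569  0.0027]
top pill_organizer 0.78 [ 0.1679 -0.01    0.0042] [0.7594 0.1364 0.0042]
top pill_organizer 0.56 [ 0.0375 -0.1737 -0.0003] [ 0.6838 -0.0587 -0.0003]
```

View pics/v7.png

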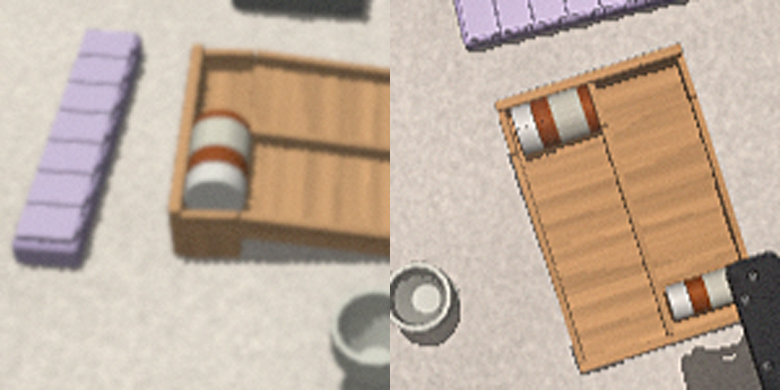

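The wide vial lies square in the dip, slim vial and the other objects are unmoved, and the hand is clear.

```bash
python3 -c "
from h import *
print(close_job())"
```

```text
the job is handed in; nothing more can be done
None
```

I pushed the wide vial up the left lane with the part-open fingertips at about 48 mm/s. It went over the crest and dropped into the dip. I then backed off, lifted the hand clear and handed the job in at about 11.5 s.

**Wide vial:** the two cameras put its axis at rack x 75 to 77 mm and z 37 to 45 mm, where the true resting values are about 74 and 40. The top camera's z of 44.7 mm is just over the 44 mm limit, but it is within the network's 4 mm error. Both pictures show the vial square against the end stop.

**Other objects:** the slim vial is still on the landing, at rack x about -80 mm. The egg cup, inhaler case and pill organizer read within 5 mm of their first positions, which is about the measurement noise.

**Limits of the checks:**
- While pushing, the gripper hid the vial from both cameras near the crest, so I judged the drop there by the wrist force falling to about zero.
- One network reading during that stretch (x 75 mm, z 23 mm) did not fit the picture, and I ignored it.
- The wrist force during the push was about 2 to 4 N.

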